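Run the inspection loupe up to its index stop over the remote cover

ROBOT

A 6-joint arm with a two-finger parallel gripper is mounted at the origin on the work surface. World frame = base frame: x ahead of the robot, y to its left, z up, the work surface at z = 0. Lengths are in m, angles in rad, forces in N, time in s.
With the tool pointing down it reaches from about 0.25 to 0.85 m from the base axis. Payload 12.5 kg.
Tool frame: the origin (TCP) lies midway between the tips of the shut fingers; the grasp point (between the pads) lies 19 mm behind it; z points along the fingers, y is the direction in which the jaws open and shut (so a half turn about z gives the same grasp; the last joint's range is limited). The gripper opens to 93 mm and grips with 3 to 60 N. Pads are 15 mm wide; open, the fingers measure 128 mm over their backs; the gripper's body (75 mm by 188 mm) begins 65 mm behind the grasp point.
Start: joints at [1.16, 0.351, 1.652, -0, 1.139, -0.085], TCP at [0.176, 0.521, 0.219] pointing down, gripper open.
Joint ranges: [-2.75, 2.75], [-0.79, 2.1], [0.01, 2.65], [-1.57, 4.71], [0.07, 3.14], [-2.87, 2.87]. Speed limits (rad/s): [2.22, 2.22, 2.79, 3.14, 3.14, 3.14].

INTERFACE

Orientations are given as a unit quaternion [x, y, z, w].
In Python, from workcell import sense, imaging, ctrl gives the robot as it stands.
- The arm moves only by the shell command python3 -m creep 'ROWS'. ROWS is JSON, a list of rows, each a list of 7 numbers: the shift along the world's x, y, z in m, then the turn, a rotation vector about the world's x, y, z in degrees, then the opening, from -1 (shut) to 1 (fully open). A call has 1 to 8 rows; each row shifts and turns the commanded pose from where the row before left it; what a row does not reach is not made up. A row lasts 1/10 s, in which the tool goes at most 50 mm and 8.59 degrees, less where a joint would pass 70% of its speed; a pose out of reach is approached as far as the arm can. A call with a gripper value outside its range is refused whole. The fingers move at their own pace and stop on an object; the grip force is fixed at half the most. Time passes only in rows, so rows that do not move let the fingers close. It gives the time, the measured TCP pose, the force and the opening at its end, in the units of the state.
- sense(): the state, without advancing time (a new reading comes with each control period).
- imaging.camera(name): name is "side" or "top" or "wrist"; returns (picture, depth): 420x560x3 uint8, red, green, blue; 420x560 float32, m along the optical axis (not along the pixel's ray), 0 where there is no reading.
- imaging.camera_params(name): a dict with "K" (3x3 intrinsics, pixels), "view" (4x4, takes a point from world to camera coordinates). Camera axes: x right, y down, z forward; pixel columns grow to the right and rows downward; lengths in m; the calibration is good to about 2 mm. The wrist camera is an equidistant fisheye: a pixel r from the principal point sees the ray r / f radians off the axis. A picture is of the moment at which its call begins: read the wrist's pose just before it. camera_params takes no time and is no camera call; for the wrist camera it gives the pose at the moment of the call.
- ctrl.finish_job(): hands the job in, once; it reports no verdict.
The state is a dict: "time_s": time; "joint_positions": joint angles; "joint_vel": joint speeds; "effort": joint torques, N m; "ee_pos": TCP position; "tcp_rot": TCP orientation; "contact_force": force on the tool from outside, world axes, zero at the start; "ft_torque": the same for the moment, N m; "width": finger opening in m.
Only numpy, scipy, OpenCV 4.12 (cv2) and the standard library are available. Lean on these libraries where they do the work, as an engineer would, in place of code of your own. Each camera call takes 0.05 s, during which the arm holds its last target.

TASK

Bring the loupe over the black remote cover for inspection: with the fingertips press down the release pad in the middle of the loupe carriage to free its brake and, keeping it pressed all the way, push the carriage along the rail until it is fully against the marked stop on the cover's side. Then let go, so that the pad comes up and the brake grips there. Never shove the carriage while its brake is gripping, and leave the cover, cam follower, caliper and scraper where they lie.

Things in the scene. Friction and masses are not known exactly. Their poses are not given: they have to be found in the camera images.
- slide_base: fixed bench inspection slide: grey jig plate 190 x 400 x 8 mm with a T-slot aluminium rail, 40 mm wide, 330 mm long, top 30 mm above the counter. Origin on the rail's axis at mid-length, at counter level (z = 0); y axis along the rail, x axis from the rail to the side where two part nests lie (centres 95 mm from the rail axis, at y = +90 and -90 mm), z up
- stop_plus (a point): marked stop at the rail's +y end: a steel block across the rail, 56 x 16 mm, top 48 mm above the counter, with an engraved index line on top. The point is the middle of the face the carriage meets, 135 mm from mid-rail, 39 mm above the counter
- stop_minus (a point): marked stop at the rail's -y end: a steel block across the rail, 56 x 16 mm, top 48 mm above the counter, with an engraved index line on top. The point is the middle of the face the carriage meets, 135 mm from mid-rail, 39 mm above the counter
- carriage (a joint): carriage position (m) along the rail from mid-length, positive towards slide_base's y axis: +0.090 against the stop at the +y end, -0.090 against that at the -y end. An aluminium saddle 64 mm (across) x 90 mm (along the rail), top 44 mm above the counter, about 0.6 kg. Brake free it slides with about 1 N; gripping, the brake holds about 8 to 12 N
- release (a joint): travel (m) of the sprung release pad, 0 up (brake grips), 0.006 fully down, positive downwards. It starts to move at about 10 N and takes about 12 N fully down; the brake is free from about 0.001 on and grips again as the spring brings the pad up
- pad_top (a point): centre of the release pad's top, in the middle of the carriage and moving with it: a black saddle 40 mm (across the rail) x 52 mm (along it), 52 mm above the counter when up. Its flat middle, 40 x 40 mm, lies between two raised lips 6 mm wide, 3.5 mm high at the ends along the rail. It stands 8 mm above the carriage
- loupe_eye (a point): centre of the brass-rimmed glass loupe (66 mm across, 9 mm thick, its top 72 mm above the counter), held level by a steel bracket 95 mm to the nest side (+x of slide_base) of the carriage's middle; bracket post 49 to 55 mm from the pad's centre
- cover: black ABS remote back cover, 146 x 46 x 11 mm, loose between pins in one of the two nests, long side along the rail; origin at the centre of its underside, 18 mm above the counter. It lies on the +y or the -y side of slide_base; leave it in place
- follower: white acetal cam follower, disc 28 mm across with a 14 mm boss, 24 mm high, standing loose between pins in the other nest; origin at the centre of its underside. Leave it in place
- caliper: steel dial caliper 235 mm long, 18 mm high, lying on the counter on the side of the slide away from the nests, roughly along the rail; origin at the middle of its beam, underneath. Leave it in place
- scraper: hand deburring scraper 165 mm long, 13 mm thick, lying on the counter past the +y end of the slide; origin underneath, near its middle. Leave it in place
There are look-alikes about, which are no part of the job. Several things have the shape of the cover; the one meant has the colours described above.

How it is judged:
On the way, in this order (a step that is already met when the one before it is completed fails the run):
1. the release pad is pressed and the brake is free (value of joint release above 0.0015 m), for 0.1 s.
2. the carriage is against the stop on the cover's side, with the loupe over the cover (((y of cover in the frame of slide_base above 0 m and value of joint carriage above 0.0875 m) or (y of cover in the frame of slide_base below 0 m and value of joint carriage below -0.0875 m))), for 0.2 s.
At the end, for the whole second after the job is handed in: The carriage rests within 2.5 mm of the marked stop on the cover's side, the loupe within 6 mm of being over the cover's middle, and the release pad is up again (within 0.8 mm), so that the brake grips (((y of cover in the frame of slide_base above 0 m and value of joint carriage above 0.0875 m) or (y of cover in the frame of slide_base below 0 m and value of joint carriage below -0.0875 m)) and horizontal distance between loupe_eye and cover below 0.006 m and value of joint release below 0.0008 m and velocity of joint carriage between -0.003 and 0.003 m/s); the robot touches nothing.
It fails at once if the carriage is shoved while its brake grips (moving faster than 8 mm/s with the pad up) (value of joint release below 0.0003 m and (velocity of joint carriage above 0.008 m/s or velocity of joint carriage below -0.008 m/s)).
It fails at once if the cover is moved or lifted by more than 10 mm (distance of cover from where it was at the start of the episode above 0.01 m).
It fails at once if the cam follower is moved or lifted by more than 10 mm (distance of follower from where it was at the start of the episode above 0.01 m).
It fails at once if the caliper is moved or lifted by more than 15 mm (distance of caliper from where it was at the start of the episode above 0.015 m).
It fails at once if the scraper is moved or lifted by more than 15 mm (distance of scraper from where it was at the start of the episode above 0.015 m).
It also fails if it takes over 40 s, if anything falls off the work surface, if the arm or the gripper's body presses on something with over 40 N, if the wrist force passes 120 N, or if a joint passes its speed limit or range.

## Working session

There is one attempt and no reset: what is moved stays moved. The work goes in short steps, Python scripts to look and compute and a shell command to move; the robot and the scene stay as the last step left them, time stands still between calls to the robot, and variables do not carry over. Pictures are saved under pics/ and viewed, and the job is handed in when it is done.

```bash
mkdir -p pics; ls; python3 - <<'E'
from workcell import sense, imaging
import cv2,numpy as np
print(sense())
for n in ("top","side"):
    p,d=imaging.camera(n); cv2.imwrite(f"pics/{n}0.png",p[...,::-1]); np.save(f"{n}0.npy",d); np.save(f"{n}0c.npy",p)
    print(n,imaging.camera_params(n))
E
```

```text
pics
{'time_s': 0.0, 'joint_positions': array([ 1.16038299e+00,  3.51235233e-01,  1.65240122e+00,  9.52817715e-06,
        1.13911192e+00, -8.45998680e-02]), 'joint_vel': array([-0.00132683, -0.00014626, -0.000632  , -0.00041134, -0.00104766,
        0.00047176]), 'effort': array([-4.71699546e-03, -4.97338450e+01, -2.85232633e+01,  6.95943064e-02,
        2.58910685e-02, -1.26082255e-04]), 'ee_pos': array([0.17588218, 0.5207636 , 0.21811067]), 'tcp_rot': array([ 1.62189080e-01,  9.86759529e-01, -5.59193249e-04, -1.45763082e-04]), 'contact_force': array([-0.07994534, -0.20722048, -0.50564434]), 'ft_torque': array([-0.05223702,  0.01837917,  0.03533631]), 'width': 0.0926922181988195}
top {'K': array([[486.0396979 ,   0.        , 282.75938494],
       [  0.        , 486.0396979 , 202.52503953],
       [  0.        ,   0.        ,   1.        ]]), 'view': array([[-0.01091234, -0.99987438, -0.01149576,  0.15216453],
       [-0.98956492,  0.01245024, -0.14354884,  0.53103295],
       [ 0.14367393,  0.00980935, -0.98957646,  1.06892235],
       [ 0.        ,  0.        ,  0.        ,  1.        ]])}
side {'K': array([[434.36426798,   0.        , 278.64577348],
       [  0.        , 434.36426798, 212.81990223],
       [  0.        ,   0.        ,   1.        ]]), 'view': array([[ 0.82110787, -0.57073808,  0.00631745, -0.34071328],
       [-0.41881048, -0.60997913, -0.67269847,  0.36369965],
       [ 0.38778815,  0.5497122 , -0.73988976,  0.5592988 ],
       [ 0.        ,  0.        ,  0.        ,  1.        ]])}
```

View pics/top0.png

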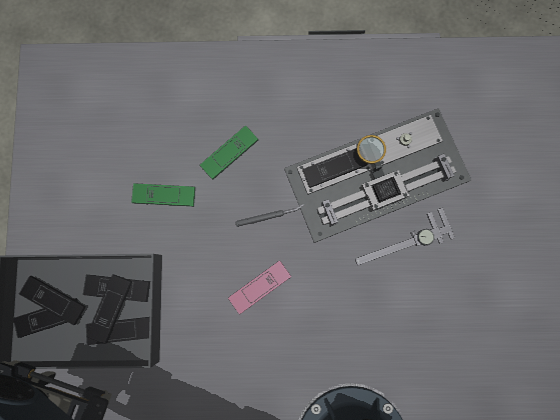

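View pics/side0.png

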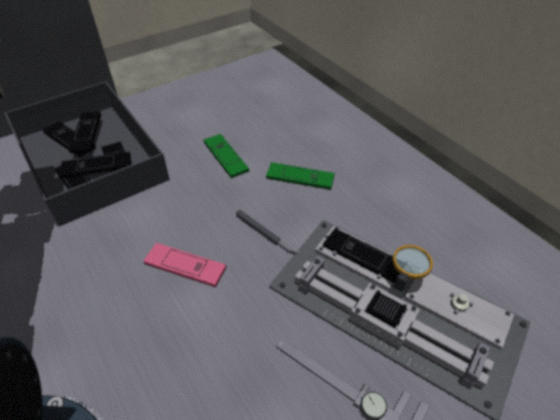

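The top view shows the slide at (375,175). The black cover in its nest is at (332,170), the loupe at (371,149), the pad at (386,189) and the stops near (326,212) and (447,167). The white follower is at (406,139), the scraper at (268,216) and the caliper at (405,247).

Things that could be taken for the cover: green at (164,194) and (229,152), pink at (260,287), and loose black ones in the bin around (50,300) to (115,310). The cover meant is the black one in the nest at (332,170), on the scraper (+y) side. I'll check that in a close crop.

```bash
cat > h.py <<'E'
import numpy as np
from workcell import imaging
def ray(n,u,v,z):
    c=imaging.camera_params(n);K=c["K"];V=c["view"];R=V[:3,:3];t=V[:3,3]
    o=-R.T@t; d=R.T@np.linalg.inv(K)@np.array([u,v,1.]); return o+d*(z-o[2])/d[2]
def proj(n,p):
    c=imaging.camera_params(n);q=c["view"][:3,:3]@np.array(p)+c["view"][:3,3];q=c["K"]@q;return q[:2]/q[2]
E
python3 - <<'E'
import cv2
a=cv2.imread("pics/top0.png")[95:255,280:480]
cv2.imwrite("pics/c0.png",cv2.resize(a,None,fx=3.7,fy=3.7,interpolation=cv2.INTER_CUBIC))
a=cv2.imread("pics/side0.png")[215:400,265:535]
cv2.imwrite("pics/c1.png",cv2.resize(a,None,fx=2.9,fy=2.9,interpolation=cv2.INTER_CUBIC))
E
```

```text
(no output)
```

View pics/c0.png

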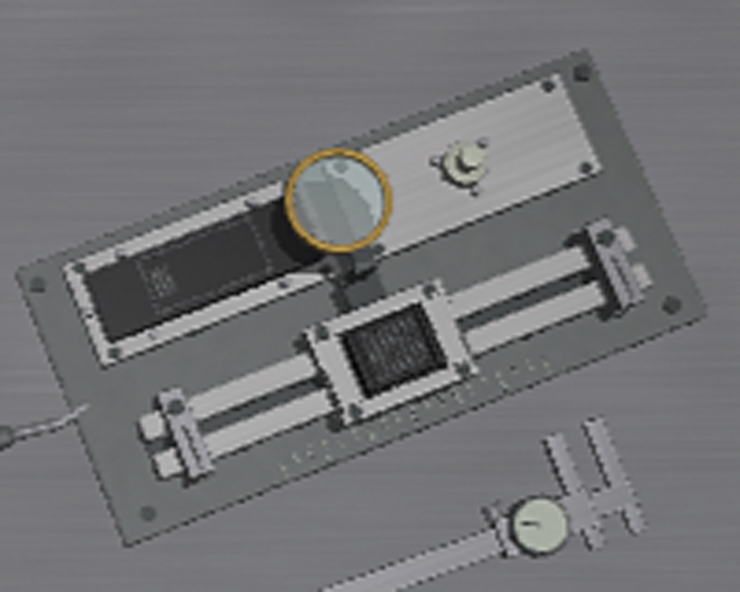

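View pics/c1.png

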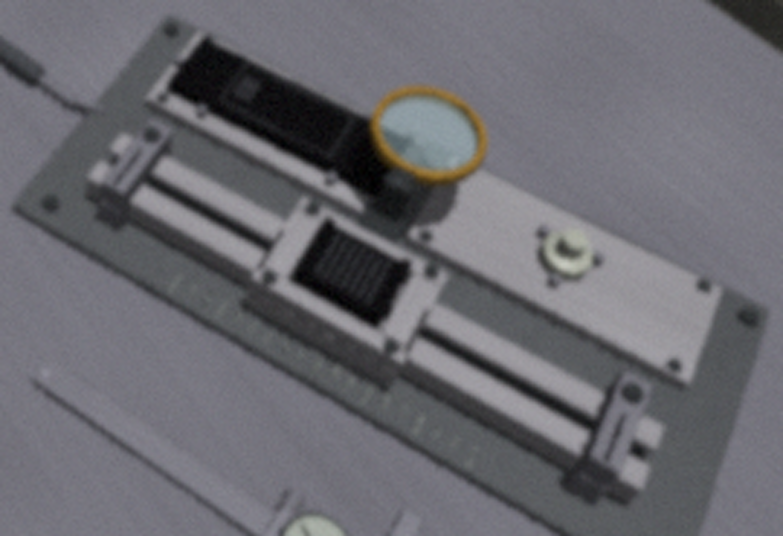

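The crops show the black cover in the left (+y, scraper-side) nest, with the follower at the other end. So the carriage goes left, to the stop at crop (187,435).

```bash
python3 - <<'E'
from h import *
import cv2
f=lambda u,v:(u/3.7+280-.36,v/3.7+95-.36)
g=lambda u,v:(u/2.9+265-.33,v/2.9+215-.33)
C=[ray("top",*f(*p),.008) for p in [(20,270),(590,50),(707,315),(127,545)]]
c=np.mean(C,0);yd=(C[0]+C[3]-C[1]-C[2])[:2];yd/=np.linalg.norm(yd);xd=np.array([yd[1],-yd[0]])
print("plate c",c,"y",yd,np.degrees(np.arctan2(yd[1],yd[0])),[np.linalg.norm(C[i]-C[i-1]) for i in range(4)])
S1=ray("top",*f(187,433),.048);S2=ray("top",*f(612,265),.048);print("stops",S1,S2,np.linalg.norm(S1-S2),"expect .286")
d=(S1-S2)[:2];print(np.degrees(np.arctan2(d[1],d[0])))
print("pad top",ray("top",*f(395,350),.052),"side",ray("side",*g(352,270),.052))
print("stops side",ray("side",*g(140,163),.048),ray("side",*g(617,435),.048))
# pad via mask
for n,box in (("top",(369,174,404,209)),("side",(360,285,415,335))):
    p=np.load(n+"0c.npy");m=(p.max(2)<70).astype(np.uint8)
    k=np.zeros_like(m);x0,y0,x1,y1=box;k[y0:y1,x0:x1]=m[y0:y1,x0:x1]
    N,l,s,ce=cv2.connectedComponentsWithStats(k);i=1+s[1:,4].argmax();r=cv2.minAreaRect(np.argwhere(l==i)[:,::-1].astype(np.float32))
    print(n,s[i],ce[i],r,ray(n,*ce[i],.052),ray(n,*r[0],.052))
p,d=np.load("top0c.npy"),np.load("top0.npy")
pt=np.array(ray("top",386,189.5,.052));V=imaging.camera_params("top")["view"];print("depth",d[187:192,384:389].mean(),(V[:3,:3]@pt+V[:3,3])[2])
O=(S1+S2)[:2]/2;u=d_=None
E
```

```text
plate c [ 0.60313597 -0.07831215  0.008     ] y [-0.35543529  0.93470089] 110.82012466458912 [np.float64(0.18819371530509937), np.float64(0.39773422454192026), np.float64(0.18728558535569748), np.float64(0.3971619342031578)]
stops [0.50935031 0.03922541 0.048     ] [ 0.61030004 -0.22466423  0.048     ] 0.28253954061203407 expect .286
110.93411570334494
pad top [ 0.55828499 -0.08840699  0.052     ] side [ 0.55840175 -0.09085277  0.052     ]
stops side [0.50821159 0.03250481 0.048     ] [ 0.60410281 -0.23262577  0.048     ]
top [371 177  30  26 381] [385.67979003 189.24146982] ((385.7037658691406, 189.30963134765625), (19.106096267700195, 24.283899307250977), 68.74949645996094) [ 0.55829008 -0.08679242  0.052     ] [ 0.55813341 -0.08683996  0.052     ]
side [366 291  40  37 818] [385.64547677 309.21393643] ((385.75079345703125, 308.94488525390625), (35.21426010131836, 24.725605010986328), 27.407575607299805) [ 0.55606107 -0.0923528   0.052     ] [ 0.55653629 -0.09210005  0.052     ]
depth 1.0971309 1.0967315765981285
```

```bash
python3 -m creep '[[0.025,-0.04,0,0,0,-7.2,-1],[0.025,-0.04,0,0,0,-7.2,-1],[0.025,-0.04,0,0,0,-7.2,-1],[0.025,-0.04,0,0,0,-7.2,-1],[0.025,-0.04,0,0,0,-7.2,-1],[0.025,-0.04,0,0,0,-7.2,-1],[0.025,-0.04,0,0,0,-7.2,-1],[0.025,-0.04,0,0,0,0,-1]]'
python3 -m creep '[[0.025,-0.04,0,0,0,0,-1],[0.025,-0.04,0,0,0,0,-1],[0.025,-0.04,0,0,0,0,-1],[0.025,-0.04,0,0,0,0,-1],[0.025,-0.04,-0.02,0,0,0,-1],[0.025,-0.04,-0.02,0,0,0,-1],[0.025,-0.04,-0.02,0,0,0,-1],[0,0,0,0,0,0,-1]]'
python3 - <<'E'
from workcell import sense,imaging
import cv2
from scipy.spatial.transform import Rotation as R
s=sense();print(s);print(R.from_quat(s["tcp_rot"]).as_matrix())
p,d=imaging.camera("wrist");cv2.imwrite("pics/w1.png",p[...,::-1])
p,d=imaging.camera("side");cv2.imwrite("pics/s1.png",p[...,::-1])
E
```

```text
time_s: 0.9
ee_pos: [0.3766, 0.1993, 0.2186]
tcp_rot: [0.569, 0.823, 0.0, 0.0]
contact_force: [0.8, 0.5, 0.6]
width: 0.0334
time_s: 1.7
ee_pos: [0.5497, -0.0797, 0.157]
tcp_rot: [0.568, 0.823, -0.001, -0.001]
contact_force: [-1.1, 0.4, 0.6]
width: 0.0006
{'time_s': 1.7, 'joint_positions': array([-2.27538316e-01,  4.33489995e-01,  1.69549249e+00, -6.96152708e-04,
        1.01597720e+00, -5.88958815e-01]), 'joint_vel': array([ 0.07009848, -0.0764245 ,  0.04955754,  0.01601332,  0.03862821,
        0.06068032]), 'effort': array([ -2.84498177, -50.002985  , -28.12339425,  -0.13088848,
        -0.3958705 ,  -0.73842583]), 'ee_pos': array([ 0.54972867, -0.07972701,  0.1569694 ]), 'tcp_rot': array([ 0.56835326,  0.82278287, -0.00089477, -0.00145635]), 'contact_force': array([-1.1466237 ,  0.40915722,  0.57326383]), 'ft_torque': array([ 0.02249283,  0.03766431, -0.02775292]), 'width': 0.000615561759446568}
[[-3.53944906e-01  9.35260045e-01 -3.41361634e-03]
 [ 9.35265257e-01  3.53947546e-01  1.83034482e-04]
 [ 1.37942596e-03 -3.12785264e-03 -9.99994157e-01]]
```

View pics/w1.png

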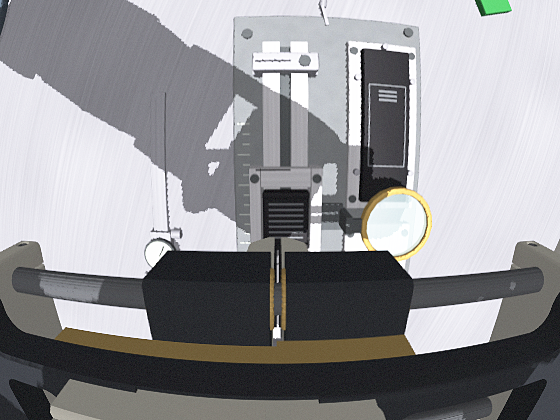

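View pics/s1.png

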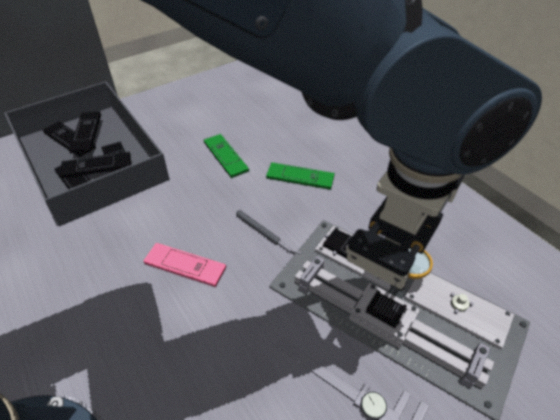

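The wrist picture shows the shut tips lined up with the rail. The pad is at (285,212), just beyond the tips, the loupe is at (397,222) to the right, and the stop is at (285,63).

```bash
python3 -m creep '[[0.008,-0.009,0,0,0,0,-1],[0,0,-0.03,0,0,0,-1],[0,0,-0.03,0,0,0,-1],[0,0,-0.02,0,0,0,-1],[0,0,0,0,0,0,-1],[0,0,0,0,0,0,-1]]'
python3 - <<'E'
from workcell import sense,imaging
import cv2
s=sense();print(s["ee_pos"],s["contact_force"])
p,d=imaging.camera("wrist");cv2.imwrite("pics/w2.png",p[...,::-1])
p,d=imaging.camera("side");cv2.imwrite("pics/s2.png",cv2.resize(p[220:400,270:510,::-1],None,fx=3,fy=3))
E
```

```text
time_s: 2.4
ee_pos: [0.5578, -0.0847, 0.0812]
tcp_rot: [0.567, 0.824, 0.0, 0.001]
contact_force: [0.9, -0.6, 0.2]
width: 0.0006
[ 0.55780942 -0.08471143  0.08121014] [ 0.86609121 -0.63560199  0.21928631]
```

View pics/w2.png

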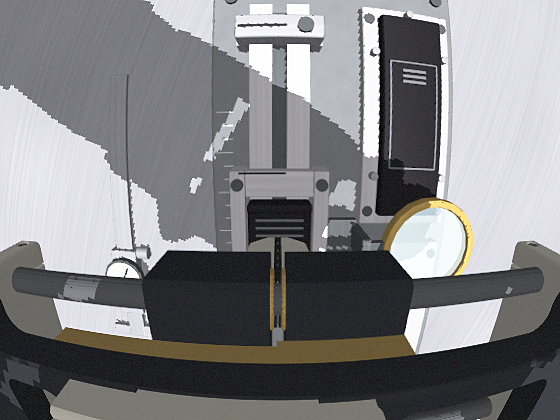

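View pics/s2.png

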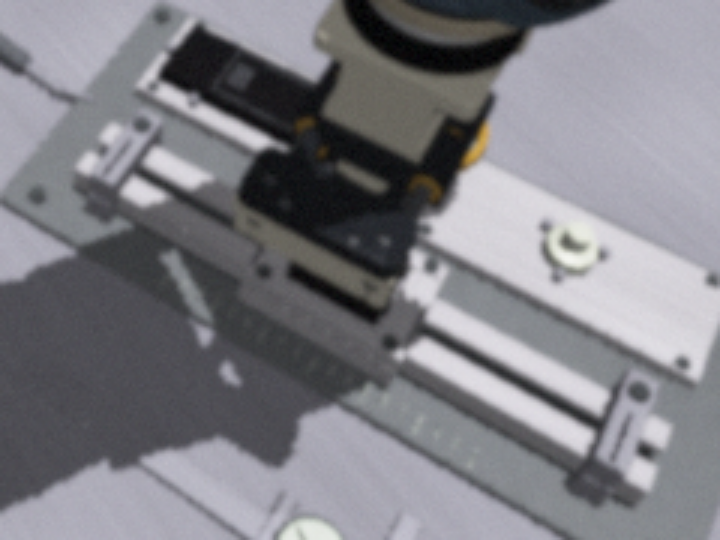

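The wrist picture has the pad centred at column 280, under the tips. Now I'll check that the arm has settled.

```bash
python3 -m creep '[[0,0,0,0,0,0,-1]]'; python3 -m creep '[[0,0,0,0,0,0,-1]]'
```

```text
time_s: 2.6
ee_pos: [0.5579, -0.0851, 0.0815]
tcp_rot: [0.567, 0.824, 0.0, 0.001]
contact_force: [-0.0, -0.5, 0.1]
width: 0.0003
time_s: 2.7
ee_pos: [0.5576, -0.0851, 0.081]
tcp_rot: [0.567, 0.824, 0.0, 0.001]
contact_force: [-0.3, -0.5, -0.3]
width: 0.0004
```

```bash
python3 -m creep '[[0.001,-0.004,-0.01,0,0,0,-1],[0,0,-0.01,0,0,0,-1],[0,0,0,0,0,0,-1],[0,0,0,0,0,0,-1]]'; python3 -m creep '[[0,0,-0.003,0,0,0,-1],[0,0,0,0,0,0,-1]]';python3 -m creep '[[0,0,-0.003,0,0,0,-1],[0,0,0,0,0,0,-1]]'; python3 -m creep '[[0,0,-0.002,0,0,0,-1],[0,0,0,0,0,0,-1]]'
```

```text
time_s: 3.1
ee_pos: [0.5579, -0.089, 0.0595]
tcp_rot: [0.567, 0.824, -0.0, -0.001]
contact_force: [0.2, -1.0, 0.2]
width: 0.0006
time_s: 3.3
ee_pos: [0.5581, -0.089, 0.0569]
tcp_rot: [0.567, 0.824, -0.0, -0.0]
contact_force: [-0.5, 0.3, -0.2]
width: 0.0007
time_s: 3.5
ee_pos: [0.5581, -0.089, 0.0538]
tcp_rot: [0.567, 0.824, -0.0, -0.0]
contact_force: [-1.0, 0.1, -0.1]
width: 0.0001
time_s: 3.7
ee_pos: [0.5584, -0.0891, 0.0523]
tcp_rot: [0.567, 0.824, 0.0, 0.0]
contact_force: [-1.2, 0.4, 0.4]
width: 0.0005
```

No contact at lip height (0.0555), so the tips are over the flat. Pressing on.

```bash
for i in 1; do python3 -m creep '[[0,0,-0.001,0,0,0,-1],[0,0,0,0,0,0,-1]]'; done; python3 -m creep '[[0,0,-0.002,0,0,0,-1],[0,0,0,0,0,0,-1]]'; python3 -m creep '[[0,0,-0.002,0,0,0,-1],[0,0,0,0,0,0,-1]]'; python3 -m creep '[[0,0,-0.002,0,0,0,-1],[0,0,0,0,0,0,-1]]'
```

```text
time_s: 3.9
ee_pos: [0.5585, -0.0892, 0.0517]
tcp_rot: [0.567, 0.824, 0.0, 0.0]
contact_force: [-3.4, 0.2, 9.6]
width: 0.0002
time_s: 4.1
ee_pos: [0.5585, -0.0892, 0.0497]
tcp_rot: [0.567, 0.824, 0.0, 0.0]
contact_force: [-2.8, 0.8, 10.0]
width: 0.0005
time_s: 4.3
ee_pos: [0.5585, -0.0893, 0.0478]
tcp_rot: [0.567, 0.824, 0.0, 0.0]
contact_force: [-4.1, -1.2, 10.6]
width: 0.0006
time_s: 4.5
ee_pos: [0.5586, -0.0894, 0.0463]
tcp_rot: [0.567, 0.824, -0.0, 0.001]
contact_force: [-3.6, -1.2, 12.6]
width: 0.0004
```

```bash
python3 -m creep '[[0,0,-0.001,0,0,0,-1],[0,0,0,0,0,0,-1]]';python3 -m creep '[[0,0,-0.001,0,0,0,-1],[0,0,0,0,0,0,-1]]'
```

```text
time_s: 4.7
ee_pos: [0.5588, -0.0897, 0.0462]
tcp_rot: [0.567, 0.824, -0.0, 0.001]
contact_force: [-8.6, -2.3, 25.2]
width: 0.0008
time_s: 4.9
ee_pos: [0.559, -0.0901, 0.0461]
tcp_rot: [0.567, 0.824, -0.0, 0.001]
contact_force: [-11.9, -3.6, 35.6]
width: 0.0006
```

The pad bottoms out at about z = 0.046 with 35 N. Now I push along the rail's +y, which is world (-0.356, 0.934).

```bash
python3 -m creep '[[-0.0003,0.0009,0,0,0,0,-1],[-0.0007,0.0019,0,0,0,0,-1],[-0.0007,0.0019,0,0,0,0,-1],[-0.0007,0.0019,0,0,0,0,-1],[0,0,0,0,0,0,-1]]'
python3 -m creep '[[-0.001,0.0028,0,0,0,0,-1],[-0.001,0.0028,0,0,0,0,-1],[-0.001,0.0028,0,0,0,0,-1],[-0.001,0.0028,0,0,0,0,-1],[-0.001,0.0028,0,0,0,0,-1]]'
python3 - <<'E'
from workcell import sense,imaging
import cv2
p,d=imaging.camera("top");cv2.imwrite("pics/t3.png",cv2.resize(p[95:255,280:480,::-1],None,fx=3.7,fy=3.7))
p,d=imaging.camera("wrist");cv2.imwrite("pics/w3.png",p[...,::-1])
s=sense();print(s["ee_pos"],s["contact_force"])
E
```

```text
time_s: 5.4
ee_pos: [0.5565, -0.0834, 0.0461]
tcp_rot: [0.567, 0.824, -0.0, 0.001]
contact_force: [-13.0, -3.5, 36.7]
width: 0.0003
time_s: 5.9
ee_pos: [0.5512, -0.0696, 0.046]
tcp_rot: [0.567, 0.824, -0.0, 0.001]
contact_force: [-13.6, -7.1, 37.8]
width: 0.0007
[ 0.55110817 -0.06927167  0.04603647] [-14.57995914  -4.78791349  38.28229767]
```

View pics/w3.png

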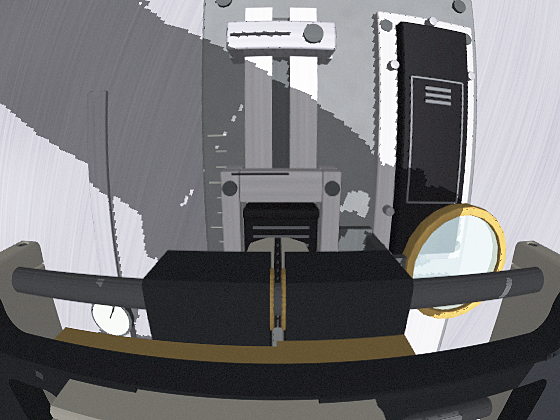

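View pics/t3.png

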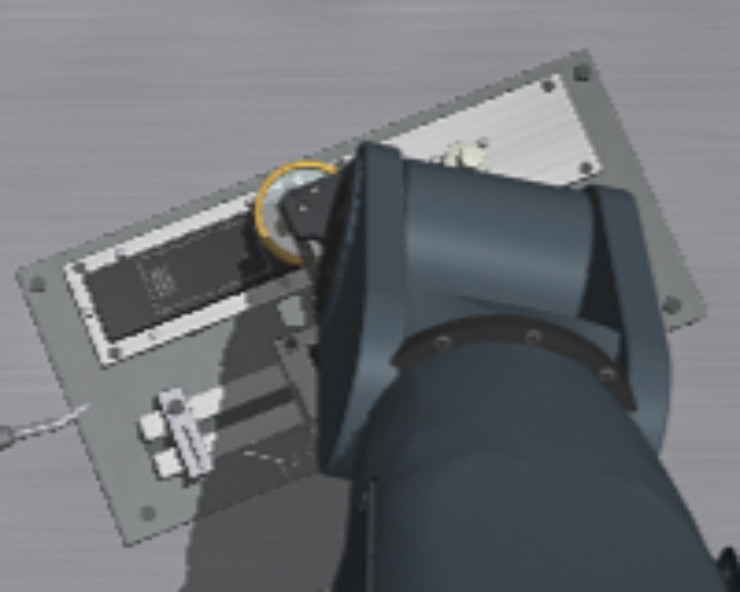

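The carriage follows: the top crop has the loupe moved left to (300,210), and in the wrist picture the tips stay inside the pad. Going on.

```bash
python3 -m creep '[[-0.0014,0.0037,0,0,0,0,-1],[-0.0014,0.0037,0,0,0,0,-1],[-0.0014,0.0037,0,0,0,0,-1],[-0.0014,0.0037,0,0,0,0,-1],[-0.0014,0.0037,0,0,0,0,-1],[-0.0014,0.0037,0,0,0,0,-1],[-0.0014,0.0037,0,0,0,0,-1]]'
python3 -m creep '[[-0.0014,0.0037,0,0,0,0,-1],[-0.0014,0.0037,0,0,0,0,-1],[-0.0014,0.0037,0,0,0,0,-1],[-0.0014,0.0037,0,0,0,0,-1],[-0.0014,0.0037,0,0,0,0,-1]]'
python3 - <<'E'
from workcell import sense,imaging
import cv2
p,d=imaging.camera("wrist");cv2.imwrite("pics/w4.png",p[...,::-1])
s=sense();print(s["ee_pos"],s["contact_force"])
E
```

```text
time_s: 6.7
ee_pos: [0.5413, -0.0436, 0.046]
tcp_rot: [0.567, 0.824, -0.0, 0.001]
contact_force: [-15.1, -7.2, 39.5]
width: 0.001
time_s: 7.2
ee_pos: [0.5342, -0.025, 0.046]
tcp_rot: [0.567, 0.824, -0.0, 0.001]
contact_force: [-15.1, -7.0, 42.5]
width: 0.0004
[ 0.53399335 -0.02446858  0.04601975] [-14.63664513  -5.97470788  41.04535328]
```

View pics/w4.png

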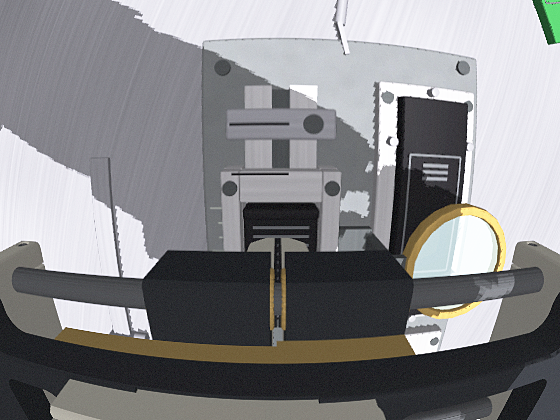

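The gap to the stop (wrist rows 137 to 170) is closing. I'll slow down and ease the press slightly.

```bash
python3 -m creep '[[-0.0009,0.0023,0.0003,0,0,0,-1],[-0.0009,0.0023,0.0003,0,0,0,-1],[-0.0009,0.0023,0,0,0,0,-1],[-0.0009,0.0023,0,0,0,0,-1]]'
python3 -m creep '[[-0.0005,0.0014,0,0,0,0,-1],[-0.0005,0.0014,0,0,0,0,-1]]'
python3 -m creep '[[-0.0005,0.0014,0,0,0,0,-1],[-0.0005,0.0014,0,0,0,0,-1]]'
python3 - <<'E'
from workcell import sense,imaging
import cv2
p,d=imaging.camera("wrist");cv2.imwrite("pics/w5.png",p[...,::-1])
s=sense();print(s["ee_pos"],s["contact_force"])
E
```

```text
time_s: 7.65
ee_pos: [0.5306, -0.0156, 0.0461]
tcp_rot: [0.567, 0.824, -0.0, 0.001]
contact_force: [-12.5, -5.5, 34.7]
width: 0.0005
time_s: 7.85
ee_pos: [0.5295, -0.0128, 0.0461]
tcp_rot: [0.567, 0.824, -0.0, 0.001]
contact_force: [-13.9, -5.6, 34.7]
width: 0.0004
time_s: 8.05
ee_pos: [0.5284, -0.01, 0.0461]
tcp_rot: [0.567, 0.824, -0.0, 0.0]
contact_force: [-13.2, -6.7, 34.7]
width: 0.0005
[ 0.52843601 -0.01004049  0.04604655] [-12.91613358  -7.16872906  36.28241179]
```

View pics/w5.png

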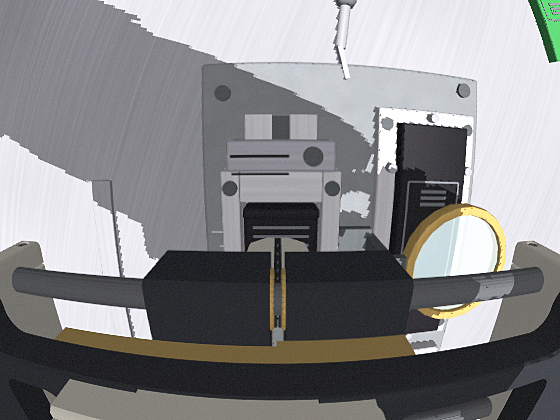

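Almost touching: carriage edge and stop both lie near row 170. I'll creep on until the along-rail force rises.

```bash
for i in 1; do python3 -m creep '[[-0.0005,0.0014,0,0,0,0,-1],[0,0,0,0,0,0,-1]]'; python3 -m creep '[[-0.0005,0.0014,0,0,0,0,-1],[0,0,0,0,0,0,-1]]'; python3 -m creep '[[-0.0005,0.0014,0,0,0,0,-1],[0,0,0,0,0,0,-1]]'; done
```

```text
time_s: 8.3
ee_pos: [0.5284, -0.0098, 0.0461]
tcp_rot: [0.566, 0.824, -0.001, 0.001]
contact_force: [-11.6, -14.8, 33.5]
width: 0.0004
time_s: 8.5
ee_pos: [0.5287, -0.0088, 0.0461]
tcp_rot: [0.566, 0.824, -0.001, 0.002]
contact_force: [-9.5, -18.9, 28.9]
width: 0.0002
time_s: 8.7
ee_pos: [0.529, -0.0074, 0.0461]
tcp_rot: [0.567, 0.824, -0.0, 0.003]
contact_force: [-4.6, -18.1, 24.1]
width: 0.0006
```

Contact with the stop: about 15 N along the rail, tip no longer carrying the carriage, pad still fully down. I'll verify by picture, then lift straight up slowly.

```bash
python3 - <<'E'
from workcell import sense,imaging
import cv2
p,d=imaging.camera("wrist");cv2.imwrite("pics/w6.png",cv2.resize(p[90:260,190:380,::-1],None,fx=3,fy=3))
s=sense();print(s["ee_pos"],s["contact_force"])
E
python3 -m creep '[[0,0,0.001,0,0,0,-1],[0,0,0.001,0,0,0,-1],[0,0,0,0,0,0,-1]]'
python3 -m creep '[[0,0,0.001,0,0,0,-1],[0,0,0.001,0,0,0,-1],[0,0,0,0,0,0,-1]]'
```

```text
[ 0.52896943 -0.00736822  0.04612132] [ -4.44546723 -18.02190352  25.88309109]
time_s: 9.05
ee_pos: [0.5288, -0.0064, 0.0472]
tcp_rot: [0.567, 0.824, 0.0, 0.002]
contact_force: [1.1, -9.2, 10.3]
width: 0.0007
time_s: 9.35
ee_pos: [0.5288, -0.0063, 0.0492]
tcp_rot: [0.567, 0.824, 0.001, 0.002]
contact_force: [1.7, -8.7, 10.2]
width: 0.0004
```

View pics/w6.png

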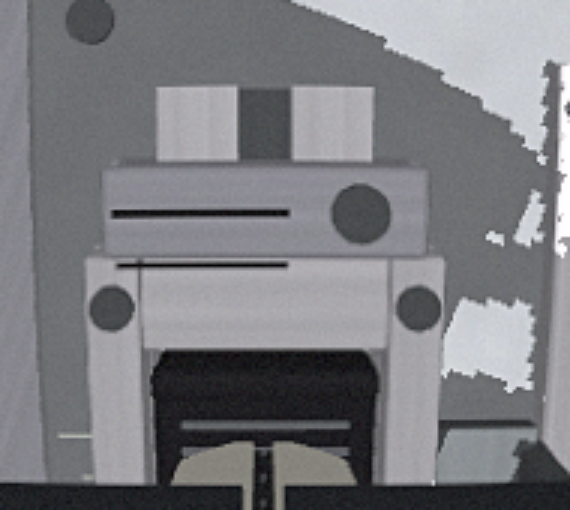

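The crop shows the carriage edge flush with the stop at crop row 257, with no gap. Lifting off.

```bash
python3 -m creep '[[0,0,0.001,0,0,0,-1],[0,0,0.001,0,0,0,-1],[0,0,0.001,0,0,0,-1],[0,0,0.001,0,0,0,-1],[0,0,0.002,0,0,0,-1],[0,0,0.01,0,0,0,-1],[0,0,0.02,0,0,0,-1],[0,0,0.04,0,0,0,-1]]'
python3 -m creep '[[0,0,0.04,0,0,0,-1],[-0.03,0,0.04,0,0,0,-1],[-0.04,0,0,0,0,0,-1],[-0.04,0,0,0,0,0,-1],[-0.04,0,0,0,0,0,-1],[-0.04,0,0,0,0,0,-1],[0,0,0,0,0,0,-1]]'
python3 - <<'E'
from workcell import sense,imaging
import cv2
for n in("top","side"):
    p,d=imaging.camera(n);cv2.imwrite(f"pics/{n}7.png",p[...,::-1])
E
```

```text
time_s: 10.15
ee_pos: [0.5253, -0.0047, 0.1229]
tcp_rot: [0.567, 0.824, -0.001, -0.002]
contact_force: [0.5, 0.5, 0.3]
width: 0.0007
time_s: 10.85
ee_pos: [0.3329, -0.0046, 0.2037]
tcp_rot: [0.567, 0.824, -0.0, -0.001]
contact_force: [0.6, -0.0, 0.6]
width: 0.0004
```

View pics/top7.png

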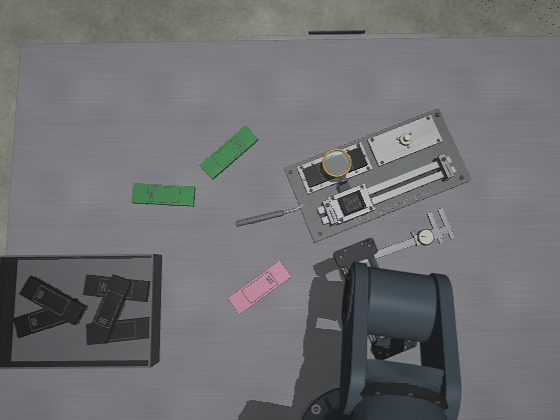

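View pics/side7.png

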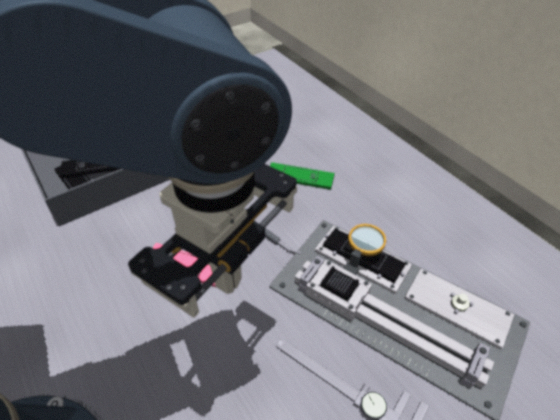

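Both views show the carriage at the left stop, (328,207) in top, with the loupe at (337,163) over the cover. Everything else looks undisturbed. Now a numeric check.

```bash
python3 - <<'E'
from h import *
import cv2
p,d=imaging.camera("top");q=np.load("top0c.npy")
V=imaging.camera_params("top")["view"]
hsv=cv2.cvtColor(p,cv2.COLOR_RGB2HSV);m=((hsv[...,0]>10)&(hsv[...,0]<30)&(hsv[...,1]>110)).astype(np.uint8);m[:, :310]=0;m[:,365:]=0;m[:140]=0;m[190:]=0
c,r=cv2.minEnclosingCircle(np.argwhere(m)[:,::-1].astype(np.float32));e=ray("top",*c,.072);print("loupe",c,r,e)
yd=np.array([-.3565,.9343]);xd=np.array([yd[1],-yd[0]])
O=np.array([.5603,-.0925])  # mid stops
print("loupe slide frame",(e[:2]-O)@xd,(e[:2]-O)@yd)
k=(p.max(2)<70).astype(np.uint8);k[:, :335]=0;k[:,368:]=0;k[:190]=0;k[220:]=0
N,l,s,ce=cv2.connectedComponentsWithStats(k);i=1+s[1:,4].argmax();P=ray("top",*ce[i],.052);print("pad",s[i],P,(P[:2]-O)@yd)
u,v=np.round(ce[i]).astype(int);K=imaging.camera_params("top")["K"]
z=np.median(d[v-3:v+4,u-3:u+4]);X=V[:3,:3].T@(z*np.linalg.inv(K)@[u,v,1]-V[:3,3]);print("pad z",X[2])
z=np.median(np.load("top0.npy")[186:193,383:390]);X=V[:3,:3].T@(z*np.linalg.inv(K)@[386,189,1]-V[:3,3]);print("pad z at start",X[2])
# follower/scraper/caliper diffs
D=np.abs(p.astype(int)-q).max(2)
for n,(x0,y0,x1,y1) in dict(foll=(395,128,418,150),scr=(232,203,303,230),cal=(410,205,460,248),coverL=(303,165,318,190)).items(): print(n,(D[y0:y1,x0:x1]>40).sum())
a=p[130:230,290:400,::-1];cv2.imwrite("pics/c8.png",cv2.resize(a,None,fx=6,fy=6,interpolation=cv2.INTER_CUBIC))
E
```

```text
loupe (336.5, 162.6999969482422) 14.681381225585938 [0.61645904 0.02448235 0.072     ]
loupe slide frame 0.09417359940767887 0.08927591090615544
pad [338 190  28  26 309] [ 0.52836371 -0.00871139  0.052     ] 0.08966898412919408
pad z 0.05092024337594805
pad z at start 0.051763416161453614
foll 0
scr 0
cal 0
coverL 0
```

View pics/c8.png

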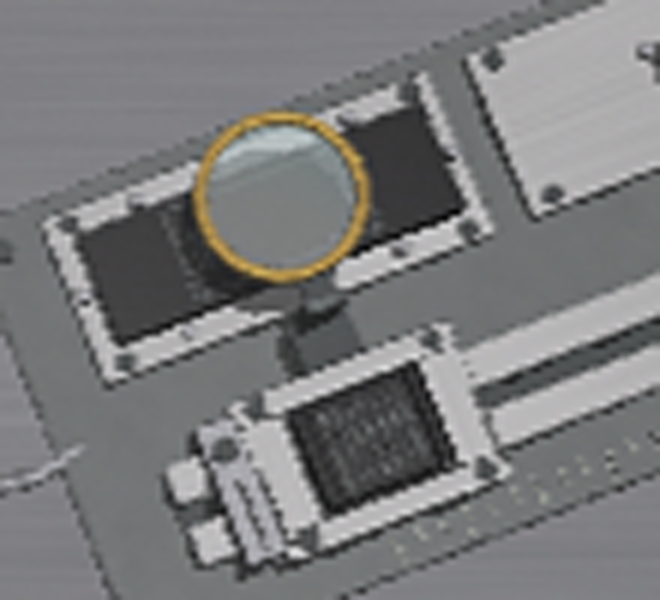

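The carriage is flush with the stop and measures 0.0893 to 0.0897 m. The loupe is centred over the cover, and the pad is up within depth noise. Handing in.

```bash
python3 -c "
from workcell import ctrl
print(ctrl.finish_job())"
```

```text
the job is handed in; nothing more can be done
None
```

The loupe now stands over the black cover, with the carriage against the marked stop on the cover's (+y) side. I pressed the release pad fully down with the shut fingertips at 25–40 N and pushed the carriage about 85 mm, until it met the stop with about 15 N along the rail. Then I lifted straight off, moved the arm clear and handed the job in at about 11 s. No verdict was reported.

Last checks, all from the cameras:
- **Carriage:** it measures 0.0893–0.0897 m along the rail (0.090 is full contact), and no gap to the stop shows.
- **Loupe:** it measures 94 mm across and 89 mm along the rail, against the nest centre at 95 and 90 mm. I judged its position over the cover's middle from that and the picture; I did not measure the cover's own centre.
- **Release pad:** its top reads 50.9 mm high, against 51.8 mm before the press. That is about 0.8 mm lower, right at the allowed limit. I put it down to noise in the depth reading and did not check it a second way.
- **Other parts:** the follower, the scraper, the dial half of the caliper and the visible end of the cover show no change in the top picture.
- **Robot:** it touches nothing; the force reading is under 1 N.

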